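Clamp a chromatography column in a V-cradle

ROBOT

A 7-joint arm with a two-finger parallel gripper is mounted at the origin on a cart in front of the work surface, level with it; the furniture and walls round the work are solid. World frame = base frame: x ahead of the robot, y to its left, z up, the work surface at z = 0. Lengths are in m, angles in rad, forces in N, time in s.
With the tool pointing down it reaches from about 0.4 to 0.875 m from the base axis. Payload 19.3 kg.
Tool frame: the origin (TCP) lies between the finger pads; the fingertips stand 14 mm ahead of it and the grasp point (between the pads) lies 5 mm behind it; z points along the fingers, y is the direction in which the jaws open and shut (so a half turn about z gives the same grasp; the last joint's range is limited). The gripper opens to 85 mm and grips with 20 to 120 N. Pads are 22 mm wide; open, the fingers measure 114 mm over their backs; the gripper's body (76 mm by 85 mm) begins 54 mm behind the grasp point. The pads swing forward as they close: fully open they stand 13 mm farther back than shut.
Start: joints at [-1.409, 0.521, -0.036, 1.599, 0.021, 1.021, -0.113], TCP at [0.144, 0.608, 0.245] pointing down, gripper open.
Joint ranges: [-2.91, 2.91], [-0.3, 2.13], [-1.5, 1.42], [0.17, 2.43], [-1.26, 4.41], [0.16, 1.93], [-2.52, 2.52]. Speed limits (rad/s): [1.89, 1.89, 2.39, 2.39, 3.01, 3.01, 3.01].

INTERFACE

Orientations are given as [roll, pitch, yaw] about the fixed x, y, z axes, in that order (R = Rz(yaw) Ry(pitch) Rx(roll)).
In Python, from cell import status, camera, camera_info, manip gives the robot as it stands.
- The arm moves only by the tool servo_tool, never from a script. Its argument "moves" is a list of rows, each an object with "dp": the shift along the tool's x, y, z in cm, a list of three; "delta_rot": the turn, a rotation vector about the tool's x, y, z in degrees, a list of three; "claw": the gripper command: -1 is fully open, 1 is shut, values between are in proportion. A call has 1 to 5 rows; each row shifts and turns the commanded pose from where the row before left it, along the tool's axes as they then stand; what a row does not reach is not made up. A row lasts 1/10 s, in which the tool goes at most 50 mm and 8.59 degrees, less where a joint would pass 70% of its speed; a pose out of reach is approached as far as the arm can. A call is refused whole if a number of a shift passes 5 or a number of a turn 8.59, either way. A call with a gripper value outside its range is refused whole. The fingers move at their own pace and stop on an object; the grip force is fixed at half the most. Time passes only in rows, so rows that do not move let the fingers close. It gives the time, the measured TCP pose, the force and the opening at its end, in the units of the state.
- status.get_obs(): the state, without advancing time (a new reading comes with each control period).
- camera(name): name is "scene" or "top"; returns the picture (400x640x3 uint8, red, green, blue); there is no depth.
- camera_info(name): a dict with "fx", "fy", "cx", "cy" (pixels), "view" (4x4, takes a point from world to camera coordinates). Camera axes: x right, y down, z forward; pixel columns grow to the right and rows downward; lengths in m; the calibration is good to about 2 mm. A picture is of the moment at which its call begins. camera_info takes no time and is no camera call.
- manip.job_done(): hands the job in, once; it reports no verdict.
The state is a dict: "t": time; "q": joint angles; "qvel": joint speeds; "joint_torque": joint torques, N m; "tcp_pos": TCP position; "tcp_rot": TCP orientation; "contact_force": force on the tool from outside, world axes, zero at the start; "moment": the same for the moment, N m; "opening": finger opening in m.
Only numpy, scipy, OpenCV 4.12 (cv2) and the standard library are available. Lean on these libraries where they do the work, as an engineer would, in place of code of your own. Each camera call takes 0.05 s, during which the arm holds its last target. There are 200 camera calls.

TASK

Lay the steel column in the V-cradle so that it rests in both V notches, slide it gently along the notches until it rests against the sprung end stop, then swing the clamp strap over it until the strap is fully home, and let go. Do not ram the end stop or bang the column down, and leave the other things on the bench alone.

Things in the scene. Friction and masses are not known exactly. Their poses are not given: they have to be found in the camera images.
- column_mid (a point): Centre of the loose steel column: a round barrel 22 mm in diameter, 106 mm long, between two hexagonal end nuts (28 mm across flats, 12 mm long), 130 mm over all, 0.22 to 0.38 kg, both ends alike. It starts lying on nut flats, this point 14 mm above the bench. y runs along the column, z is up at the start. Left of it a cabinet 0.5 m tall stands beyond x = 0.52, y = 0.06 to 0.48 m.
- cradle: Fixed aluminium V-cradle, origin on the bench below the seat's middle; y along the seat, z up. Base 8 mm thick, x -34 to 70, y -116 to 42 mm. Two V plates (8 thick, 60 wide, up to z = 32 mm) at y = -34 and +34 mm, 90 degree notches, mouth 40 mm; the 60 mm gap between them is for the fingers. Pivot post (radius 10, top z = 50 mm) at x = 53, y = -40. End stop at the -y end, far from the robot.
- cradle_seat (a point): Where the column's axis runs when it lies in both notches: over the cradle's origin, 28 mm above the bench; axes as the cradle's, y along the column. The nuts must hang outside the V plates: the column's centre may lie up to 15 mm along y either side of this point. Sliding drags with about 2 N. Equipment hangs 0.54 m over the bench beyond x = 0.57 m, behind the cradle: wrists stay clear if lifts stay below about 0.15 m.
- stop_block: End stop's block (44 x 14 x 36 mm), foot centre at cradle y = -105 mm, axes as the cradle's. A rod at seat height ends towards +y in a sprung black tip, 18 mm wide: 4 mm travel, 0.6 N at touch, 6.6 N fully in, then rigid. The rod's setting is not measured: the free tip face is 31 to 43 mm from the block's centre (62 to 74 mm from the seat's), to be felt for. Over 15 N is ramming it.
- strap (a joint): Swing of the steel clamp strap about the pivot post, rad: 0 is fully home (hard stop), the strap pointing from the post to the seat's middle, slantwise over the column; it grows as the strap opens, clockwise seen from above, out to the post's side; limit 1.8, start 1.25 to 1.55. The hinge is stiff (about 2 N at the knob) and stays where left.
- strap_knob (a point): Middle of the upright black round knob (20 mm wide, 60 to 82 mm above the bench), 66 mm from the pivot axis, on the strap (22 mm wide, 50 to 57 mm above the bench, ending 21 mm past the knob). Under it is a sprung domed pad, 2.5 mm lower than a seated column's top: from about 0.25 rad it rides up the barrel, then presses with about 5 N.
- strap_hinge (a point): Point on the strap's upright pivot axis at the height of the middle of the knob.
- spanner: Bystander: flat steel open-ended spanner, 69 x 124 x 5 mm, origin under its centre.
- stopper: Bystander: black rubber stopper, 24 mm wide, 25 mm tall, origin under its centre.
- vial: Bystander: small clear vial with a dark screw cap, 27 mm wide, 62 mm tall, origin under its centre.
- timer: Bystander: small bench timer with a display, 58 x 73 x 38 mm, origin under its centre.
- beaker: Bystander: empty clear glass beaker, 73 mm wide, 96 mm tall, origin under its centre.
- bottle: Bystander: brown bottle with a cap, 60 mm wide, 147 mm tall, origin under its centre.

How it is judged:
On the way:
1. with the strap still open, the column lies in both V notches and bears on the sprung end stop (z of column_mid in the frame of cradle_seat between -0.002 and 0.002 m and x of column_mid in the frame of cradle_seat between -0.0015 and 0.0015 m and angle between the y axis of column_mid and the y axis of cradle_seat, either way round below 0.03 rad and contact force between column and stop_block above 0.2 N and value of joint strap above 0.7 rad), for 0.2 s.
At the end, for the whole second after the job is handed in: Column at rest in both V notches (centre within 1.5 mm of the seat line sideways and 2 mm in height, axis within 0.03 rad), still pressing on the sprung stop (over 0.1 N); strap home (joint below 0.08 rad), its pad pressing on the column with over 2 N (z of column_mid in the frame of cradle_seat between -0.002 and 0.002 m and x of column_mid in the frame of cradle_seat between -0.0015 and 0.0015 m and angle between the y axis of column_mid and the y axis of cradle_seat, either way round below 0.03 rad and contact force between column and stop_block above 0.1 N and value of joint strap below 0.08 rad and contact force between column and strap above 2 N and linear speed of column below 0.01 m/s); the robot touches nothing.
It fails at once if the end stop is rammed: the column presses on it with more than 15 N (contact force between column and stop_block above 15 N).
It fails at once if the column is banged down or forced: more than 40 N between it and the cradle (contact force between column and cradle above 40 N).
It fails at once if another thing on the bench is shifted by more than 25 mm (distance of any of spanner, stopper, vial, timer, beaker, bottle from where it was at the start of the episode above 0.025 m).
It also fails if it takes over 59 s, if anything falls off the work surface, if the arm or the gripper's body presses on something with over 40 N, if the wrist force passes 120 N, or if a joint passes its speed limit or range.

## Working session

There is one attempt and no reset: what is moved stays moved. The work goes in short steps, Python scripts to look and compute and a tool call to move; the robot and the scene stay as the last step left them, time stands still between calls to the robot, and variables do not carry over. Pictures are saved under pics/ and viewed, about 8 in all and at most 12, crops included, and the job is handed in when it is done.

Besides the shell and the picture viewer there is one more tool, called as a command line: name --argument value ..., lists and objects as JSON in quotes. servo_tool: Moves the arm, as the interface text tells. Its arguments: {"type":"object","properties":{"moves":{"type":"array","items":{"type":"object","properties":{"dp":{"type":"array","items":{"type":"number"}},"delta_rot":{"type":"array","items":{"type":"number"}},"claw":{"type":"number"}}}}},"required":["moves"]}

```bash
mkdir -p pics
python3 - <<'E'
from cell import status,camera,camera_info
import cv2,numpy as np
o=status.get_obs();print({k:np.round(v,3).tolist() for k,v in o.items()})
for n in("top","scene"):
    cv2.imwrite(f"pics/{n}0.png",camera(n)[:,:,::-1]);i=camera_info(n);print(n,{k:np.round(v,4).tolist() for k,v in i.items()})
E
```

```text
{'t': 0.0, 'q': [-1.409, 0.522, -0.036, 1.6, 0.021, 1.021, -0.113], 'qvel': [-0.0, 0.001, 0.0, -0.001, 0.0, 0.001, 0.001], 'joint_torque': [0.001, -92.712, 1.981, -36.994, 0.018, 0.008, -0.0], 'tcp_pos': [0.144, 0.608, 0.245], 'tcp_rot': [-3.141, 0.0, 2.91], 'contact_force': [0.737, -0.45, 0.02], 'moment': [-0.013, 0.01, 0.02], 'opening': 0.086}
top {'fx': 414.576, 'fy': 414.576, 'cx': 323.7627, 'cy': 200.2034, 'view': [[0.0138, -0.9998, -0.011, 0.0389], [-0.9838, -0.0116, -0.1788, 0.6007], [0.1786, 0.0132, -0.9838, 1.1058], [0.0, 0.0, 0.0, 1.0]]}
scene {'fx': 404.7738, 'fy': 404.7738, 'cx': 317.1462, 'cy': 194.9938, 'view': [[0.5734, -0.8192, 0.0063, -0.2925], [-0.6255, -0.4428, -0.6424, 0.4465], [0.5291, 0.3645, -0.7663, 0.7816], [0.0, 0.0, 0.0, 1.0]]}
```

View pics/top0.png

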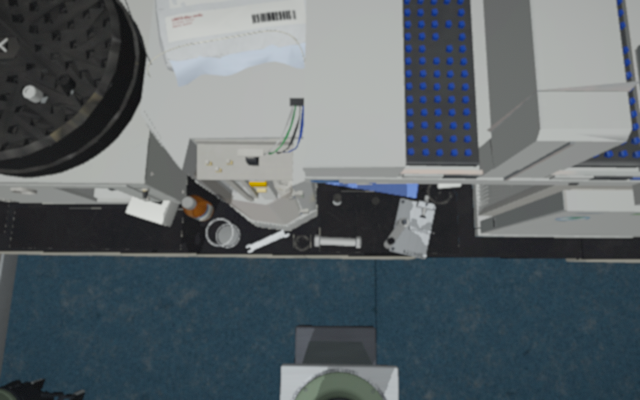

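View pics/scene0.png

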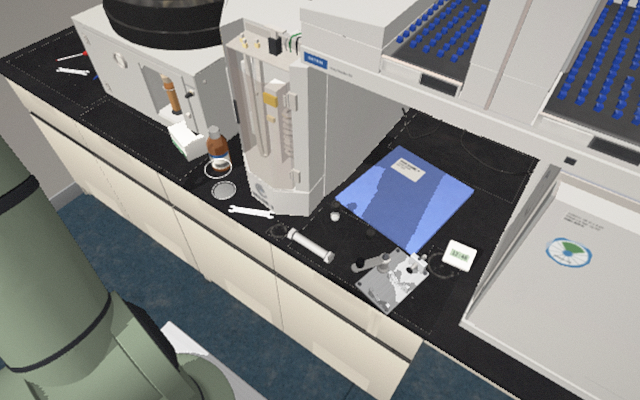

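Top: column at about (338,241), cradle at (410,228), spanner (268,240). Scene: column (311,246), cradle (393,278). I'll enlarge the work area of both.

Run:
```python
import cv2,numpy as np
a=cv2.imread("pics/top0.png")[180:260,300:460];b=cv2.imread("pics/scene0.png")[215:315,280:480]
a=cv2.resize(a,None,fx=5,fy=5,interpolation=cv2.INTER_CUBIC);cv2.imwrite("pics/ca.png",a)
b=cv2.resize(b,None,fx=4,fy=4,interpolation=cv2.INTER_CUBIC);cv2.imwrite("pics/cb.png",b)
```

```text
(no output)
```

View pics/ca.png

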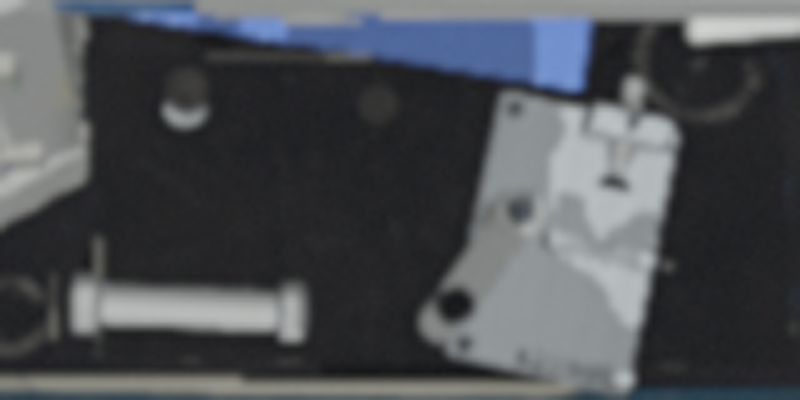

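View pics/cb.png

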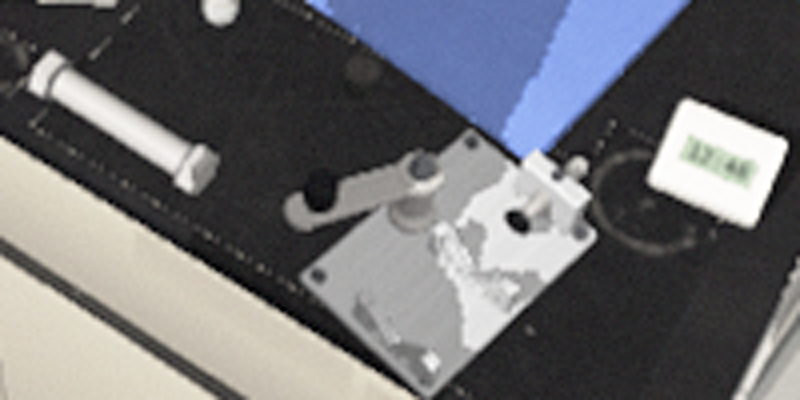

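Top crop: column with nuts from (72,303) to (305,312); knob (456,303), post (520,208), black tip (614,181), base corners (498,90), (635,392). Scene crop: knob (322,185), post (426,165), base corners (300,275), (430,398), (470,128), (597,233); the stopper is at (365,70) and the timer is on the right. The stop is at the far side, +x.

```bash
cat > h.py <<'E'
import numpy as np,cv2
from cell import camera_info
I={n:camera_info(n) for n in("top","scene")}
def ray(n,p):
    i=I[n];V=np.array(i["view"]);R=V[:3,:3];c=-R.T@V[:3,3]
    d=R.T@np.array([(p[0]-i["cx"])/i["fx"],(p[1]-i["cy"])/i["fy"],1.]);return c,d
def plane(n,p,z):
    c,d=ray(n,p);return c+d*(z-c[2])/d[2]
def tri(a,b):
    A=np.zeros((3,3));B=np.zeros(3)
    for n,p in(("top",a),("scene",b)):
        c,d=ray(n,p);d=d/np.linalg.norm(d);M=np.eye(3)-np.outer(d,d);A+=M;B+=M@c
    return np.linalg.solve(A,B)
def proj(n,X):
    i=I[n];V=np.array(i["view"]);q=V[:3,:3]@X+V[:3,3];return np.array([i["fx"]*q[0]/q[2]+i["cx"],i["fy"]*q[1]/q[2]+i["cy"]])
T=lambda u,v:((u+.5)/5+299.5,(v+.5)/5+179.5)
S=lambda u,v:((u+.5)/4+279.5,(v+.5)/4+214.5)
E
python3 - <<'E'
from h import *
np.set_printoptions(precision=4,suppress=True)
for n,a,b,z in(("knob",(456,303),(322,182),.082),("post",(520,208),(426,165),.06)):
    print(n,tri(T(*a),S(*b)),plane("top",T(*a),z),plane("scene",S(*b),z))
print("tip",plane("top",T(614,181),.028),plane("scene",S(516,221),.028))
L=[("scene",S(300,275),(70,42)),("scene",S(430,398),(-34,42)),("scene",S(470,128),(70,-116)),("scene",S(597,233),(-34,-116)),
("top",T(498,90),(70,-116)),("top",T(635,392),(-34,42))]
P=np.array([plane(n,p,.008)[:2] for n,p,_ in L]);Q=np.array([q for *_,q in L])/1e3
for k in(slice(0,4),slice(4,6),slice(0,6)):
    p=P[k]-P[k].mean(0);q=Q[k]-Q[k].mean(0)
    th=np.arctan2((q[:,0]*p[:,1]-q[:,1]*p[:,0]).sum(),(q*p).sum())
    R=np.array([[np.cos(th),-np.sin(th)],[np.sin(th),np.cos(th)]]);t=P[k].mean(0)-R@Q[k].mean(0)
    print("cradle",t,th,"res mm",((P[k]-(Q[k]@R.T+t))*1e3).round(1).tolist())
print("post pred",R@[.053,-.040]+t)
for n,roi in(("top",(308,360,230,252)),("scene",(284,338,226,266))):
    im=cv2.imread(f"pics/{n}0.png");g=cv2.cvtColor(im,6);m=np.zeros_like(g);x0,x1,y0,y1=roi
    m[y0:y1,x0:x1]=(g[y0:y1,x0:x1]>105)*255
    N,l,s,c=cv2.connectedComponentsWithStats(m);k=1+s[1:,4].argmax();pts=np.argwhere(l==k)[:,::-1].astype(np.float32)
    r=cv2.minAreaRect(pts);print(n,s[k],c[k],r)
    bx=cv2.boxPoints(r);e=[np.linalg.norm(bx[i]-bx[i-1]) for i in range(4)]
    i=int(np.argmin(e));A=(bx[i]+bx[i-1])/2;B=(bx[(i+1)%4]+bx[(i+2)%4])/2
    A,B=[plane(n,q,.016) for q in(A,B)];print(A,B,(A+B)/2,np.linalg.norm(A-B),np.arctan2(*(B-A)[1::-1]), "centroid",plane(n,c[k],.018))
E
```

```text
knob [ 0.4885 -0.1351  0.0796] [ 0.4884 -0.1348  0.082 ] [ 0.4871 -0.1357  0.082 ]
post [ 0.5433 -0.1745  0.0617] [ 0.543  -0.1741  0.06  ] [ 0.545  -0.1749  0.06  ]
tip [ 0.5633 -0.2334  0.028 ] [ 0.5616 -0.2321  0.028 ]
cradle [ 0.4904 -0.2173] 1.3505720752713277 res mm [[1.4, -0.7], [0.9, -0.2], [-1.1, -0.7], [-1.1, 1.6]]
cradle [ 0.4927 -0.2204] 1.3933393218062093 res mm [[-0.3, -0.1], [0.3, 0.1]]
cradle [ 0.4911 -0.2184] 1.3649294907360807 res mm [[1.8, 0.8], [-0.2, 1.5], [-1.3, -1.5], [-2.7, 1.1], [-0.1, 1.4], [2.6, -3.3]]
post pred [ 0.5411 -0.1747]
top [314 236  46  12 372] [336.1989 241.4167] ((336.52496337890625, 241.4762420654297), (45.20606231689453, 10.094557762145996), 1.3971812725067139)
[0.4892 0.0734 0.016 ] [ 0.4877 -0.0549  0.016 ] [0.4884 0.0093 0.016 ] 0.1283351583438556 -1.5822725280877652 centroid [0.4884 0.0102 0.018 ]
scene [287 228  48  35 487] [310.2752 245.2444] ((310.0, 244.99998474121094), (52.152122497558594, 11.655208587646484), 32.905242919921875)
[0.4912 0.0796 0.016 ] [ 0.4862 -0.0613  0.016 ] [0.4887 0.0091 0.016 ] 0.14094503146490958 -1.6064847271251124 centroid [0.4874 0.0055 0.018 ]
```

Run:
```python
from h import *
from scipy.ndimage import map_coordinates
from scipy.optimize import least_squares
np.set_printoptions(precision=4,suppress=True)
# edges: view, fixed coord, range
E=[("top",'x',-34,-90,35),("top",'y',-116,30,65),("scene",'x',70,-112,-75),("scene",'x',70,0,38),("scene",'y',-116,35,65),("scene",'x',-34,-90,35)]
par=np.array([.4915,-.2190,1.375])
def W(par,c,z=.008):
    th=par[2];return np.array([par[0]+np.cos(th)*c[0]-np.sin(th)*c[1],par[1]+np.sin(th)*c[0]+np.cos(th)*c[1],z])
im={n:cv2.cvtColor(cv2.imread(f"pics/{n}0.png"),6).astype(float) for n in I}
for it in range(4):
    obs=[]
    for k,(n,ax,f,a,b) in enumerate(E):
        for s in np.linspace(a,b,15):
            off=np.linspace(-14,14,113)/1e3;sg=np.sign(f)
            c=np.array([((f/1e3+o*sg,s/1e3) if ax=='x' else (s/1e3,f/1e3+o*sg)) for o in off])
            px=np.array([proj(n,W(par,q)) for q in c])
            g=map_coordinates(im[n],[px[:,1],px[:,0]],order=1)
            d=np.convolve(np.diff(g),np.ones(9)/9,'same');j=d[5:-5].argmin()+5
            if d[j]<-1.0: obs.append((k,n,ax,f/1e3,sg,plane(n,px[j]*.5+px[j+1]*.5,.008)[:2]))
    def res(p):
        r=[]
        for k,n,ax,f,sg,w in obs:
            d=w-p[:2];cx=d@[np.cos(p[2]),np.sin(p[2])];cy=d@[-np.sin(p[2]),np.cos(p[2])]
            r.append(((cx if ax=='x' else cy)-f)*1e3)
        return np.array(r)
    sol=least_squares(res,par,loss='soft_l1',x_scale=[.001,.001,.01]);par=sol.x
r=res(par)
print(par,[(E[k][:3],sum(o[0]==k for o in obs),np.median([x for x,o in zip(r,obs) if o[0]==k]).round(2),np.std([x for x,o in zip(r,obs) if o[0]==k]).round(2)) for k in range(6)])
print("post",W(par,(.053,-.04)),"origin->tip",)
p=par
for w in([.5633,-.2334],[.5616,-.2321],[.543,-.1741],[.545,-.1749],[.4884,-.1348],[.4871,-.1357]):
    d=np.array(w)-p[:2];print(d@[np.cos(p[2]),np.sin(p[2])],d@[-np.sin(p[2]),np.cos(p[2])])
```

```text
[ 0.4906 -0.2176  1.3466] [(('top', 'x', -34), 15, np.float64(-0.63), np.float64(0.73)), (('top', 'y', -116), 15, np.float64(-0.89), np.float64(0.64)), (('scene', 'x', 70), 15, np.float64(0.11), np.float64(5.56)), (('scene', 'x', 70), 15, np.float64(0.37), np.float64(2.91)), (('scene', 'y', -116), 15, np.float64(0.86), np.float64(0.4)), (('scene', 'x', -34), 15, np.float64(0.11), np.float64(0.33))]
post [ 0.5414 -0.1748  0.008 ] origin->tip
0.0007745583300628279 -0.07438222736413662
0.0016639897624355423 -0.0724357146549288
0.054075873542298425 -0.04140420746230048
0.05374063341122479 -0.043532026546367016
0.08025079044958285 0.02056775172003262
0.07908424847709783 0.021635075394665016
```

```bash
cat > plan.py <<'E'
# usage: plan.py x y z yaw n [x y z yaw n ...]  -> tool-frame rows (cm, deg) from the measured pose
import sys,numpy as np
from cell import status
o=status.get_obs();p=np.array(o["tcp_pos"]);yaw=o["tcp_rot"][2]
print("t",round(o["t"],2),"p",p.round(4),"rot",np.round(o["tcp_rot"],4),"q",np.round(o["q"],2),"F",np.round(o["contact_force"],1),"op",round(o["opening"],4))
a=np.array(list(map(float,sys.argv[1:]))).reshape(-1,5)
for x,y,z,w,n in a:
    n=int(n);d=(np.array([x,y,z])-p)/n;dy=(w-yaw+np.pi)%(2*np.pi)-np.pi
    for k in range(n):
        c,s=np.cos(yaw),np.sin(yaw)
        print([round(100*v,2) for v in(c*d[0]+s*d[1],s*d[0]-c*d[1],-d[2])],round(-np.degrees(dy)/n,2));yaw+=dy/n
    p=np.array([x,y,z])
E
python3 plan.py .31 .42 .22 2.6 5 .40 .2 .20 2.1 5 .47 .03 .16 1.55 5
```

```text
t 0.1 p [0.1436 0.608  0.2448] rot [-3.1406e+00  1.0000e-04  2.9098e+00] q [-1.41  0.52 -0.04  1.6   0.02  1.02 -0.11] F [-0.1  0.2 -0.5] op 0.0854
[np.float64(-4.1), np.float64(-2.89), np.float64(0.5)] 3.55
[np.float64(-4.27), np.float64(-2.64), np.float64(0.5)] 3.55
[np.float64(-4.43), np.float64(-2.37), np.float64(0.5)] 3.55
[np.float64(-4.57), np.float64(-2.09), np.float64(0.5)] 3.55
[np.float64(-4.69), np.float64(-1.8), np.float64(0.5)] 3.55
[np.float64(-3.81), np.float64(-2.84), np.float64(0.4)] 5.73
[np.float64(-4.08), np.float64(-2.45), np.float64(0.4)] 5.73
[np.float64(-4.3), np.float64(-2.03), np.float64(0.4)] 5.73
[np.float64(-4.48), np.float64(-1.59), np.float64(0.4)] 5.73
[np.float64(-4.62), np.float64(-1.13), np.float64(0.4)] 5.73
[np.float64(-3.64), np.float64(-0.51), np.float64(0.8)] 6.3
[np.float64(-3.68), np.float64(-0.11), np.float64(0.8)] 6.3
[np.float64(-3.66), np.float64(0.3), np.float64(0.8)] 6.3
[np.float64(-3.61), np.float64(0.7), np.float64(0.8)] 6.3
[np.float64(-3.51), np.float64(1.09), np.float64(0.8)] 6.3
```

servo_tool --moves '[{"dp":[-4.1,-2.9,0.5],"delta_rot":[0,0,3.5],"claw":-0.2},{"dp":[-4.3,-2.6,0.5],"delta_rot":[0,0,3.5],"claw":-0.2},{"dp":[-4.4,-2.4,0.5],"delta_rot":[0,0,3.5],"claw":-0.2},{"dp":[-4.6,-2.1,0.5],"delta_rot":[0,0,3.5],"claw":-0.2},{"dp":[-4.7,-1.8,0.5],"delta_rot":[0,0,3.5],"claw":-0.2}]'

```text
t: 0.6
tcp_pos: [0.3097, 0.4205, 0.2203]
tcp_rot: [-3.141, 0.0, 2.602]
contact_force: [1.8, 0.4, 0.5]
opening: 0.0514
```

servo_tool --moves '[{"dp":[-3.8,-2.8,0.4],"delta_rot":[0,0,5.7],"claw":-0.2},{"dp":[-4.1,-2.5,0.4],"delta_rot":[0,0,5.7],"claw":-0.2},{"dp":[-4.3,-2.0,0.4],"delta_rot":[0,0,5.7],"claw":-0.2},{"dp":[-4.5,-1.6,0.4],"delta_rot":[0,0,5.7],"claw":-0.2},{"dp":[-4.6,-1.1,0.4],"delta_rot":[0,0,5.7],"claw":-0.2}]'

```text
t: 1.1
tcp_pos: [0.4007, 0.2011, 0.2005]
tcp_rot: [3.141, -0.0, 2.103]
contact_force: [0.5, 1.4, 0.8]
opening: 0.0514
```

```bash
python3 plan.py .47 .03 .16 1.55 5
```

```text
t 1.1 p [0.4007 0.2011 0.2005] rot [ 3.1415e+00 -1.0000e-04  2.1030e+00] q [-0.8   0.32  0.25  2.1  -0.11  0.73  0.05] F [0.5 1.4 0.8] op 0.0514
[np.float64(-3.65), np.float64(-0.54), np.float64(0.81)] 6.34
[np.float64(-3.69), np.float64(-0.14), np.float64(0.81)] 6.34
[np.float64(-3.68), np.float64(0.27), np.float64(0.81)] 6.34
[np.float64(-3.63), np.float64(0.68), np.float64(0.81)] 6.34
[np.float64(-3.53), np.float64(1.07), np.float64(0.81)] 6.34
```

servo_tool --moves '[{"dp":[-3.6,-0.5,0.8],"delta_rot":[0,0,6.3],"claw":-0.2},{"dp":[-3.7,-0.1,0.8],"delta_rot":[0,0,6.3],"claw":-0.2},{"dp":[-3.7,0.3,0.8],"delta_rot":[0,0,6.3],"claw":-0.2},{"dp":[-3.6,0.7,0.8],"delta_rot":[0,0,6.3],"claw":-0.2},{"dp":[-3.5,1.1,0.8],"delta_rot":[0,0,6.4],"claw":-0.2}]'

```text
t: 1.6
tcp_pos: [0.4721, 0.0321, 0.1602]
tcp_rot: [-3.142, 0.0, 1.551]
contact_force: [-0.1, 0.5, 0.1]
opening: 0.0514
```

```bash
python3 plan.py .4885 .004 .08 1.55 3
python3 - <<'E'
from cell import camera
import cv2
b=camera("scene")[:,:,::-1][150:300,230:430];cv2.imwrite("pics/s1.png",cv2.resize(b,None,fx=4,fy=4,interpolation=2))
E
```

```text
t 1.6 p [0.4721 0.0321 0.1602] rot [-3.1416  0.      1.551 ] q [-0.49  0.44  0.39  2.09 -0.27  0.66  0.05] F [-0.1  0.5  0.1] op 0.0514
[np.float64(-0.93), np.float64(0.57), np.float64(2.67)] 0.02
[np.float64(-0.92), np.float64(0.57), np.float64(2.67)] 0.02
[np.float64(-0.92), np.float64(0.57), np.float64(2.67)] 0.02
```

View pics/s1.png

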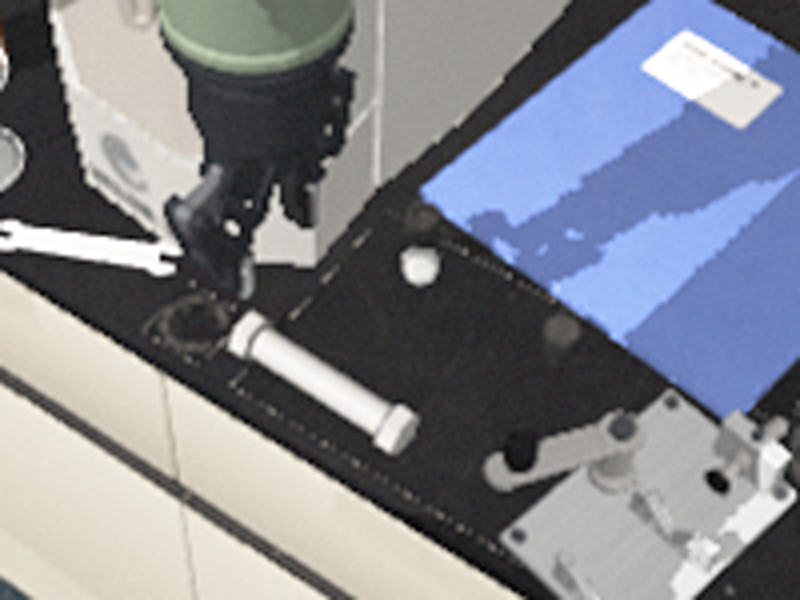

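The gripper is above the column's left end, with the column at crop (325,380) unobstructed. Descending.

servo_tool --moves '[{"dp":[-0.9,0.6,2.7],"delta_rot":[0,0,0],"claw":-0.2},{"dp":[-0.9,0.5,2.7],"delta_rot":[0,0,0],"claw":-0.2},{"dp":[-1.0,0.5,2.6],"delta_rot":[0,0,0],"claw":-0.2},{"dp":[0,0,2.5],"delta_rot":[0,0,0],"claw":-0.2},{"dp":[0,0,2.0],"delta_rot":[0,0,0],"claw":-0.2}]'

```text
t: 2.15
tcp_pos: [0.4869, 0.0049, 0.0341]
tcp_rot: [-3.14, 0.0, 1.555]
contact_force: [0.1, 0.2, 0.1]
opening: 0.0514
```

servo_tool --moves '[{"dp":[0,0,1.0],"delta_rot":[0,0,0],"claw":-0.2},{"dp":[0,0,0.7],"delta_rot":[0,0,0],"claw":-0.2},{"dp":[0,0,0.1],"delta_rot":[0,0,0],"claw":-0.2}]'

```text
t: 2.45
tcp_pos: [0.4873, 0.0053, 0.0174]
tcp_rot: [-3.141, 0.0, 1.556]
contact_force: [-0.2, 0.3, 0.7]
opening: 0.0513
```

servo_tool --moves '[{"dp":[0,0,0],"delta_rot":[0,0,0],"claw":0.1},{"dp":[0,0,0],"delta_rot":[0,0,0],"claw":0.3},{"dp":[0,0,0],"delta_rot":[0,0,0],"claw":1},{"dp":[0,0,0],"delta_rot":[0,0,0],"claw":1},{"dp":[0,0,0],"delta_rot":[0,0,0],"claw":1}]'

```text
t: 2.95
tcp_pos: [0.4879, 0.0054, 0.0185]
tcp_rot: [3.14, -0.0, 1.555]
contact_force: [-0.8, 0.5, 11.1]
opening: 0.0201
```

servo_tool --moves '[{"dp":[0,0,-0.2],"delta_rot":[0,0,0],"claw":1},{"dp":[0,0,-0.3],"delta_rot":[0,0,0],"claw":1},{"dp":[0,0,-0.5],"delta_rot":[0,0,0],"claw":1},{"dp":[0,0,0],"delta_rot":[0,0,0],"claw":1}]'

```text
t: 3.35
tcp_pos: [0.4876, 0.0053, 0.0282]
tcp_rot: [3.141, -0.0, 1.555]
contact_force: [0.5, -0.4, -3.1]
opening: 0.02
```

Run:
```python
from cell import camera,status
import cv2,numpy as np
o=status.get_obs();print(np.round(o["contact_force"],2),np.round(o["moment"],3),o["opening"])
b=camera("scene")[:,:,::-1][200:290,260:380];cv2.imwrite("pics/s2.png",cv2.resize(b,None,fx=6,fy=6,interpolation=2))
```

```text
[ 0.52 -0.41 -3.06] [0.005 0.036 0.052] 0.019959958860920883
```

View pics/s2.png

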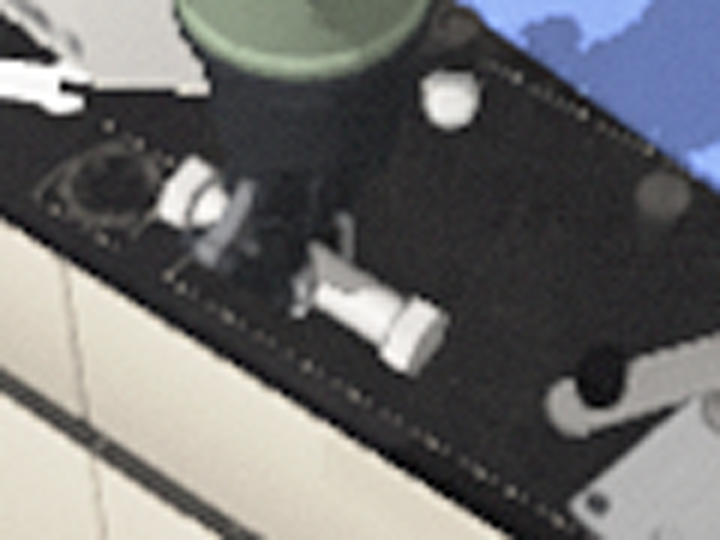

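The column is held level, weight 3.1 N, with no obstruction between it and the cradle. Now carrying it over.

```bash
python3 plan.py .4876 0 .1 1.555 2 .4876 -.217 .125 2.92 10
```

```text
t 3.4 p [0.4875 0.0054 0.0279] rot [ 3.141  -0.      1.5556] q [-0.3   0.7   0.22  2.1  -0.39  0.38  0.23] F [-0.5 -0.4 -3.6] op 0.0196
[np.float64(-0.27), np.float64(0.01), np.float64(-3.6)] 0.02
[np.float64(-0.27), np.float64(0.01), np.float64(-3.6)] 0.02
[np.float64(-2.17), np.float64(0.03), np.float64(-0.25)] -7.82
[np.float64(-2.15), np.float64(-0.26), np.float64(-0.25)] -7.82
[np.float64(-2.1), np.float64(-0.55), np.float64(-0.25)] -7.82
[np.float64(-2.0), np.float64(-0.83), np.float64(-0.25)] -7.82
[np.float64(-1.87), np.float64(-1.1), np.float64(-0.25)] -7.82
[np.float64(-1.71), np.float64(-1.34), np.float64(-0.25)] -7.82
[np.float64(-1.51), np.float64(-1.56), np.float64(-0.25)] -7.82
[np.float64(-1.28), np.float64(-1.75), np.float64(-0.25)] -7.82
[np.float64(-1.03), np.float64(-1.91), np.float64(-0.25)] -7.82
[np.float64(-0.76), np.float64(-2.03), np.float64(-0.25)] -7.82
```

servo_tool --moves '[{"dp":[-0.3,0,-3.6],"delta_rot":[0,0,0],"claw":1},{"dp":[-0.3,0,-3.6],"delta_rot":[0,0,0],"claw":1},{"dp":[-2.2,0,-0.2],"delta_rot":[0,0,-7.8],"claw":1},{"dp":[-2.1,-0.3,-0.3],"delta_rot":[0,0,-7.8],"claw":1},{"dp":[-2.1,-0.5,-0.2],"delta_rot":[0,0,-7.8],"claw":1}]'

```text
t: 3.9
tcp_pos: [0.4869, -0.066, 0.1069]
tcp_rot: [3.141, 0.0, 1.97]
contact_force: [0.3, 0.2, -3.9]
opening: 0.0195
```

servo_tool --moves '[{"dp":[-2.0,-0.8,-0.3],"delta_rot":[0,0,-7.8],"claw":1},{"dp":[-1.9,-1.1,-0.2],"delta_rot":[0,0,-7.8],"claw":1},{"dp":[-1.7,-1.3,-0.3],"delta_rot":[0,0,-7.8],"claw":1},{"dp":[-1.5,-1.6,-0.2],"delta_rot":[0,0,-7.8],"claw":1},{"dp":[-1.3,-1.8,-0.3],"delta_rot":[0,0,-7.8],"claw":1}]'

```text
t: 4.4
tcp_pos: [0.4867, -0.1754, 0.1195]
tcp_rot: [-3.141, -0.0, 2.65]
contact_force: [-1.1, 0.8, -4.1]
opening: 0.0197
```

```bash
python3 plan.py .4876 -.217 .12 2.92 3 .4876 -.217 .08 2.92 2
```

```text
t 4.4 p [ 0.4867 -0.1754  0.1195] rot [-3.1414e+00 -4.0000e-04  2.6500e+00] q [ 0.22  0.54  0.01  1.99 -0.01  0.62  1.32] F [-1.1  0.8 -4.1] op 0.0197
[np.float64(-0.68), np.float64(-1.21), np.float64(-0.02)] -5.16
[np.float64(-0.57), np.float64(-1.26), np.float64(-0.02)] -5.16
[np.float64(-0.45), np.float64(-1.31), np.float64(-0.02)] -5.16
[np.float64(0.0), np.float64(0.0), np.float64(2.0)] 0.0
[np.float64(0.0), np.float64(0.0), np.float64(2.0)] 0.0
```

servo_tool --moves '[{"dp":[-0.7,-1.2,0],"delta_rot":[0,0,-5.2],"claw":1},{"dp":[-0.6,-1.3,0],"delta_rot":[0,0,-5.2],"claw":1},{"dp":[-0.4,-1.3,0],"delta_rot":[0,0,-5.1],"claw":1},{"dp":[0,0,2.0],"delta_rot":[0,0,0],"claw":1},{"dp":[0,0,1.5],"delta_rot":[0,0,0],"claw":1}]'

```text
t: 4.9
tcp_pos: [0.4873, -0.2169, 0.0839]
tcp_rot: [-3.142, 0.0, 2.914]
contact_force: [-0.7, -0.4, -2.9]
opening: 0.0199
```

```bash
python3 plan.py .4876 -.217 .05 2.92 2
python3 - <<'E'
from cell import camera,status
import cv2,numpy as np
a=camera("scene")[:,:,::-1];b=camera("top")[:,:,::-1]
cv2.imwrite("pics/s3f.png",a);cv2.imwrite("pics/t3f.png",b)
r=lambda m,f:cv2.resize(m,None,fx=f,fy=f,interpolation=2)
cv2.imwrite("pics/s3.png",np.vstack([r(a[225:325,340:450],5)[:, :],]));
cv2.imwrite("pics/st3.png",np.hstack([r(a[230:320,350:440],4.4),r(b[185:275,370:450],4.4)]))
E
```

```text
t 4.9 p [ 0.4873 -0.2169  0.0839] rot [-3.1416e+00  1.0000e-04  2.9140e+00] q [ 0.35  0.61 -0.06  1.96  0.06  0.57  1.59] F [-0.7 -0.4 -2.9] op 0.0199
[np.float64(-0.02), np.float64(0.0), np.float64(1.69)] -0.17
[np.float64(-0.02), np.float64(0.0), np.float64(1.69)] -0.17
```

View pics/st3.png

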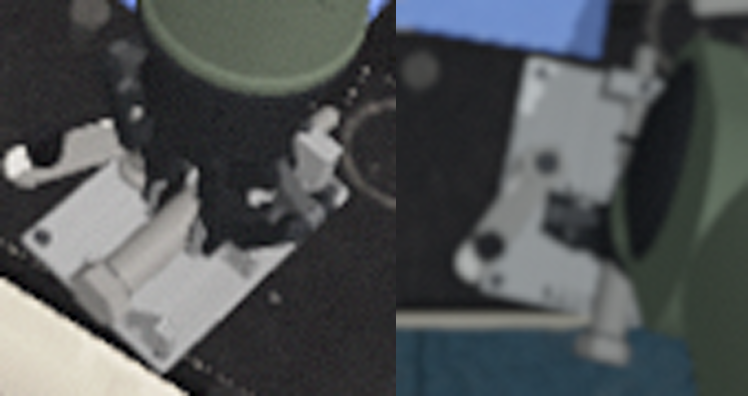

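Column end nut: scene crop (100,290), top crop (605,345). Compare with where it should be.

Run:
```python
from h import *
np.set_printoptions(precision=4,suppress=True)
s=(100/4.4+349.6,290/4.4+229.6);t=((605-396)/4.4+369.6,345/4.4+184.6)
w=tri(t,s);print(w,proj("top",w)-t)
y=np.array([-np.sin(1.349),np.cos(1.349)]);x=np.array([np.cos(1.349),np.sin(1.349)]);d=w[:2]-[.4915,-.2178];print("cradle x,y",d@x,d@y)
```

```text
[ 0.4283 -0.203   0.0809] [-0.2861  0.2225]
cradle x,y 0.0005485753399233266 0.06490121363926585
```

servo_tool --moves '[{"dp":[0,0,1.5],"delta_rot":[0,0,-0.3],"claw":1},{"dp":[0,0,1.5],"delta_rot":[0,0,0],"claw":1},{"dp":[0,0,0.9],"delta_rot":[0,0,0],"claw":1},{"dp":[0,0,0.5],"delta_rot":[0,0,0],"claw":1},{"dp":[0,0,0.2],"delta_rot":[0,0,0],"claw":1}]'

```text
t: 5.5
tcp_pos: [0.4877, -0.2163, 0.0386]
tcp_rot: [-3.142, -0.0, 2.92]
contact_force: [-1.1, -0.5, -3.4]
opening: 0.0197
```

servo_tool --moves '[{"dp":[0,0,0.1],"delta_rot":[0,0,0],"claw":1},{"dp":[0,0,0.1],"delta_rot":[0,0,0],"claw":1}]'

```text
t: 5.7
tcp_pos: [0.4879, -0.2164, 0.037]
tcp_rot: [-3.141, 0.001, 2.92]
contact_force: [0.1, 0.3, -3.4]
opening: 0.0199
```

servo_tool --moves '[{"dp":[0,0,0.1],"delta_rot":[0,0,0],"claw":1},{"dp":[0,0,0.1],"delta_rot":[0,0,0],"claw":1}]'

```text
t: 5.9
tcp_pos: [0.4878, -0.2164, 0.0348]
tcp_rot: [-3.141, 0.0, 2.92]
contact_force: [0.4, 0.1, -5.1]
opening: 0.0198
```

servo_tool --moves '[{"dp":[0,0,0.1],"delta_rot":[0,0,0],"claw":1},{"dp":[0,0,0],"delta_rot":[0,0,0],"claw":1}]'

```text
t: 6.1
tcp_pos: [0.4876, -0.2163, 0.0335]
tcp_rot: [-3.142, -0.0, 2.92]
contact_force: [-0.5, 0.8, -4.2]
opening: 0.0196
```

servo_tool --moves '[{"dp":[0,0,0.1],"delta_rot":[0,0,0],"claw":1},{"dp":[0,0,0],"delta_rot":[0,0,0],"claw":1}]'

```text
t: 6.3
tcp_pos: [0.4879, -0.2161, 0.0327]
tcp_rot: [3.141, 0.0, 2.92]
contact_force: [0.4, 2.1, 0.9]
opening: 0.02
```

Contact on one flank (pushed towards +y). Nudge that way and go down a little.

servo_tool --moves '[{"dp":[0,0.05,0.03],"delta_rot":[0,0,0],"claw":1},{"dp":[0,0,0],"delta_rot":[0,0,0],"claw":1}]'

```text
t: 6.5
tcp_pos: [0.4879, -0.2159, 0.0325]
tcp_rot: [-3.141, 0.0, 2.92]
contact_force: [0.6, 0.8, 4.3]
opening: 0.0198
```

servo_tool --moves '[{"dp":[0,0.03,0.03],"delta_rot":[0,0,0],"claw":1},{"dp":[0,0,0],"delta_rot":[0,0,0],"claw":1}]'

```text
t: 6.7
tcp_pos: [0.488, -0.2158, 0.0323]
tcp_rot: [-3.141, 0.001, 2.92]
contact_force: [-1.4, 1.0, 9.4]
opening: 0.0197
```

servo_tool --moves '[{"dp":[0,0,0],"delta_rot":[0,0,0],"claw":0.4},{"dp":[0,0,0],"delta_rot":[0,0,0],"claw":0.2},{"dp":[0,0,0],"delta_rot":[0,0,0],"claw":0.1},{"dp":[0,0,0],"delta_rot":[0,0,0],"claw":0.1}]'

```text
t: 7.1
tcp_pos: [0.4878, -0.2156, 0.0319]
tcp_rot: [-3.142, -0.0, 2.92]
contact_force: [-0.4, -0.1, -0.2]
opening: 0.038
```

servo_tool --moves '[{"dp":[0,0,-1.0],"delta_rot":[0,0,0],"claw":0.1},{"dp":[0,0,-3.0],"delta_rot":[0,0,0],"claw":0.1},{"dp":[0,0,-4.0],"delta_rot":[0,0,0],"claw":0.1}]'

```text
t: 7.4
tcp_pos: [0.487, -0.2152, 0.1124]
tcp_rot: [3.141, -0.003, 2.92]
contact_force: [0.3, 0.0, 0.3]
opening: 0.0382
```

```bash
python3 plan.py .3835 -.193 .12 2.92 4 .3835 -.193 .03 2.92 4
```

```text
t 7.4 p [ 0.487  -0.2152  0.1124] rot [ 3.1413e+00 -2.6000e-03  2.9204e+00] q [ 0.35  0.57 -0.06  1.95  0.06  0.63  1.6 ] F [0.3 0.  0.3] op 0.0382
[np.float64(2.64), np.float64(-0.03), np.float64(-0.19)] 0.01
[np.float64(2.64), np.float64(-0.03), np.float64(-0.19)] 0.01
[np.float64(2.64), np.float64(-0.03), np.float64(-0.19)] 0.01
[np.float64(2.64), np.float64(-0.03), np.float64(-0.19)] 0.01
[np.float64(0.0), np.float64(0.0), np.float64(2.25)] -0.0
[np.float64(0.0), np.float64(0.0), np.float64(2.25)] -0.0
[np.float64(0.0), np.float64(0.0), np.float64(2.25)] -0.0
[np.float64(0.0), np.float64(0.0), np.float64(2.25)] -0.0
```

servo_tool --moves '[{"dp":[2.2,0,0],"delta_rot":[0,0,0],"claw":1},{"dp":[2.2,0,0],"delta_rot":[0,0,0],"claw":1},{"dp":[2.3,0,0],"delta_rot":[0,0,0],"claw":1},{"dp":[2.3,0,0],"delta_rot":[0,0,0],"claw":1}]'

```text
t: 7.8
tcp_pos: [0.3992, -0.1957, 0.1127]
tcp_rot: [-3.141, 0.001, 2.92]
contact_force: [0.5, -0.8, 1.4]
opening: -0.0001
```

servo_tool --moves '[{"dp":[0,0,2.1],"delta_rot":[0,0,0],"claw":1},{"dp":[0,0,2.1],"delta_rot":[0,0,0],"claw":1},{"dp":[0,0,2.1],"delta_rot":[0,0,0],"claw":1},{"dp":[0,0,2.0],"delta_rot":[0,0,0],"claw":1},{"dp":[0,0,0],"delta_rot":[0,0,0],"claw":1}]'

```text
t: 8.3
tcp_pos: [0.3992, -0.1954, 0.0278]
tcp_rot: [3.141, -0.003, 2.92]
contact_force: [-0.3, -0.4, 0.0]
opening: 0.0
```

```bash
python3 plan.py
python3 - <<'E'
from cell import camera,status
import cv2,numpy as np
a=camera("scene")[:,:,::-1];b=camera("top")[:,:,::-1]
r=lambda m,f:cv2.resize(m,None,fx=f,fy=f,interpolation=2)
cv2.imwrite("pics/st4.png",np.hstack([r(a[230:320,350:440],4.4),r(b[185:275,370:450],4.4)]))
E
```

```text
t 8.3 p [ 0.3992 -0.1954  0.0278] rot [ 3.1413e+00 -2.6000e-03  2.9205e+00] q [ 0.36  0.64 -0.04  2.2   0.09  0.3   1.58] F [-0.3 -0.4  0. ] op 0.0
```

View pics/st4.png

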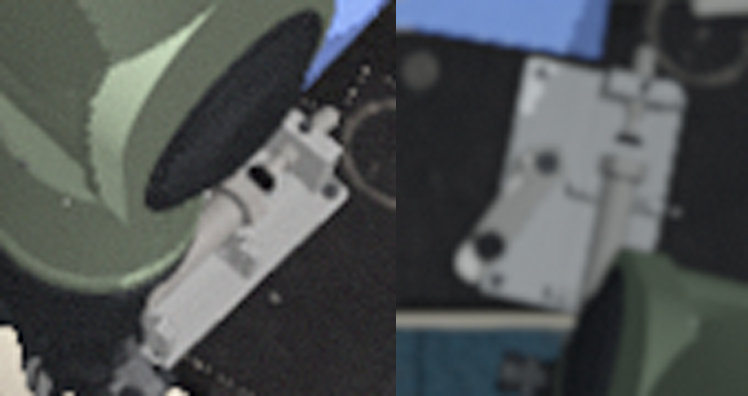

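Column lies in the notches; its far nut end (top crop row 150) is a little short of the black tip (row 140). Now pushing, feeling the force.

servo_tool --moves '[{"dp":[-0.3,0,0],"delta_rot":[0,0,0],"claw":1},{"dp":[-0.2,0,0],"delta_rot":[0,0,0],"claw":1},{"dp":[-0.2,0,0],"delta_rot":[0,0,0],"claw":1}]'

```text
t: 8.7
tcp_pos: [0.4075, -0.1976, 0.0297]
tcp_rot: [-3.141, 0.001, 2.92]
contact_force: [0.7, 1.0, 0.5]
opening: 0.0003
```

servo_tool --moves '[{"dp":[-0.2,0,0],"delta_rot":[0,0,0],"claw":1},{"dp":[-0.2,0,0],"delta_rot":[0,0,0],"claw":1}]'

```text
t: 8.9
tcp_pos: [0.411, -0.1983, 0.0292]
tcp_rot: [-3.142, 0.0, 2.92]
contact_force: [-0.5, -0.4, -0.1]
opening: -0.0002
```

servo_tool --moves '[{"dp":[-0.2,0,0],"delta_rot":[0,0,0],"claw":1},{"dp":[-0.1,0,0],"delta_rot":[0,0,0],"claw":1}]'

```text
t: 9.1
tcp_pos: [0.413, -0.1988, 0.0289]
tcp_rot: [3.142, -0.002, 2.92]
contact_force: [-5.9, 1.3, 4.3]
opening: -0.0001
```

servo_tool --moves '[{"dp":[0,0,0],"delta_rot":[0,0,0],"claw":1}]'

```text
t: 9.2
tcp_pos: [0.4132, -0.1988, 0.0289]
tcp_rot: [-3.142, -0.001, 2.92]
contact_force: [-3.5, 2.3, 3.2]
opening: 0.0003
```

servo_tool --moves '[{"dp":[-0.1,0,0],"delta_rot":[0,0,0],"claw":1}]'

```text
t: 9.3
tcp_pos: [0.4139, -0.199, 0.0289]
tcp_rot: [-3.142, -0.001, 2.92]
contact_force: [-5.0, 1.2, 4.2]
opening: 0.0001
```

servo_tool --moves '[{"dp":[-0.1,0,0],"delta_rot":[0,0,0],"claw":1}]'

```text
t: 9.4
tcp_pos: [0.415, -0.1992, 0.0289]
tcp_rot: [-3.142, -0.001, 2.92]
contact_force: [-5.0, 1.0, 4.3]
opening: 0.0001
```

Slides at about 5 N with a 4 N downward component on the nut; relieve this by raising slightly.

servo_tool --moves '[{"dp":[0,0,-0.05],"delta_rot":[0,0,0],"claw":1},{"dp":[0,0,0],"delta_rot":[0,0,0],"claw":1}]'

```text
t: 9.6
tcp_pos: [0.4156, -0.1993, 0.0295]
tcp_rot: [-3.142, 0.0, 2.92]
contact_force: [-2.0, 0.6, -0.7]
opening: 0.0001
```

servo_tool --moves '[{"dp":[-0.1,0,0],"delta_rot":[0,0,0],"claw":1},{"dp":[0,0,0],"delta_rot":[0,0,0],"claw":1}]'

```text
t: 9.8
tcp_pos: [0.4168, -0.1996, 0.0295]
tcp_rot: [-3.142, 0.0, 2.92]
contact_force: [-1.6, 0.6, -0.0]
opening: -0.0001
```

Now about 2 N of pure drag. Continue.

servo_tool --moves '[{"dp":[-0.1,0,0],"delta_rot":[0,0,0],"claw":1},{"dp":[0,0,0],"delta_rot":[0,0,0],"claw":1}]'

```text
t: 10.0
tcp_pos: [0.4177, -0.1998, 0.0295]
tcp_rot: [3.142, 0.0, 2.92]
contact_force: [-1.9, 1.2, 0.1]
opening: -0.0
```

servo_tool --moves '[{"dp":[-0.1,0,0],"delta_rot":[0,0,0],"claw":1},{"dp":[0,0,0],"delta_rot":[0,0,0],"claw":1}]'

```text
t: 10.2
tcp_pos: [0.4187, -0.2, 0.0295]
tcp_rot: [-3.142, 0.0, 2.92]
contact_force: [-1.5, 0.7, -0.2]
opening: -0.0001
```

servo_tool --moves '[{"dp":[-0.1,0,0],"delta_rot":[0,0,0],"claw":1},{"dp":[0,0,0],"delta_rot":[0,0,0],"claw":1}]'

```text
t: 10.4
tcp_pos: [0.4197, -0.2002, 0.0295]
tcp_rot: [-3.142, 0.0, 2.92]
contact_force: [-1.6, 0.1, -0.2]
opening: -0.0001
```

servo_tool --moves '[{"dp":[-0.1,0,0],"delta_rot":[0,0,0],"claw":1},{"dp":[0,0,0],"delta_rot":[0,0,0],"claw":1}]'

```text
t: 10.6
tcp_pos: [0.4207, -0.2004, 0.0295]
tcp_rot: [-3.142, 0.0, 2.92]
contact_force: [-1.3, 0.1, -0.8]
opening: 0.0002
```

servo_tool --moves '[{"dp":[-0.1,0,0],"delta_rot":[0,0,0],"claw":1},{"dp":[0,0,0],"delta_rot":[0,0,0],"claw":1}]'

```text
t: 10.8
tcp_pos: [0.4216, -0.2007, 0.0295]
tcp_rot: [-3.142, 0.0, 2.92]
contact_force: [-1.5, -0.0, -0.3]
opening: 0.0002
```

servo_tool --moves '[{"dp":[-0.1,0,0],"delta_rot":[0,0,0],"claw":1},{"dp":[0,0,0],"delta_rot":[0,0,0],"claw":1}]'

```text
t: 11.0
tcp_pos: [0.4225, -0.2009, 0.0295]
tcp_rot: [-3.142, -0.0, 2.92]
contact_force: [-1.9, 0.2, -0.1]
opening: 0.0001
```

servo_tool --moves '[{"dp":[-0.1,0,0],"delta_rot":[0,0,0],"claw":1},{"dp":[0,0,0],"delta_rot":[0,0,0],"claw":1}]'

```text
t: 11.2
tcp_pos: [0.4232, -0.201, 0.0294]
tcp_rot: [-3.142, -0.001, 2.92]
contact_force: [-3.0, 1.1, 0.2]
opening: -0.0
```

servo_tool --moves '[{"dp":[-0.1,0,0],"delta_rot":[0,0,0],"claw":1},{"dp":[0,0,0],"delta_rot":[0,0,0],"claw":1}]'

```text
t: 11.4
tcp_pos: [0.4239, -0.2012, 0.0294]
tcp_rot: [3.142, -0.001, 2.92]
contact_force: [-5.0, 1.8, 1.8]
opening: 0.0
```

servo_tool --moves '[{"dp":[-0.1,0,0],"delta_rot":[0,0,0],"claw":1},{"dp":[0,0,0],"delta_rot":[0,0,0],"claw":1}]'

```text
t: 11.6
tcp_pos: [0.4245, -0.2014, 0.0293]
tcp_rot: [-3.142, -0.002, 2.92]
contact_force: [-8.0, 2.1, 2.0]
opening: 0.0002
```

Stop felt (force rose from 2 to 8 N over about 2 mm). Back off gently.

servo_tool --moves '[{"dp":[0,0,0],"delta_rot":[0,0,0],"claw":1},{"dp":[0,0,0],"delta_rot":[0,0,0],"claw":1},{"dp":[0,0,0],"delta_rot":[0,0,0],"claw":1}]'

```text
t: 11.9
tcp_pos: [0.4246, -0.2014, 0.0294]
tcp_rot: [-3.142, -0.002, 2.92]
contact_force: [-6.9, 1.5, 1.2]
opening: -0.0001
```

servo_tool --moves '[{"dp":[0.1,0,0],"delta_rot":[0,0,0],"claw":1},{"dp":[0.1,0,0],"delta_rot":[0,0,0],"claw":1},{"dp":[0.2,0,0],"delta_rot":[0,0,0],"claw":1},{"dp":[1.0,0,0],"delta_rot":[0,0,0],"claw":1}]'

```text
t: 12.3
tcp_pos: [0.4125, -0.1986, 0.0296]
tcp_rot: [-3.142, 0.002, 2.92]
contact_force: [0.8, 0.3, -0.0]
opening: -0.0
```

servo_tool --moves '[{"dp":[0.5,0,-3.0],"delta_rot":[0,0,0],"claw":1},{"dp":[0,0,-4.0],"delta_rot":[0,0,0],"claw":1},{"dp":[0,0,-4.0],"delta_rot":[0,0,0],"claw":1}]'

```text
t: 12.6
tcp_pos: [0.4058, -0.1971, 0.1405]
tcp_rot: [3.142, -0.001, 2.92]
contact_force: [0.1, 0.1, 0.9]
opening: 0.0001
```

```bash
python3 - <<'E'
import numpy as np
# knob swing: cradle frame (origin, yaw), post, finger side contact 11 mm + knob 10 mm
o=np.array([.4915,-.2172]);th=1.349
R=np.array([[np.cos(th),-np.sin(th)],[np.sin(th),np.cos(th)]])
post=np.array([.0535,-.041])
for s in(1.316,1.2,1.0,.8,.6,.4,.2,.1,0):
    a=np.pi-np.arctan2(40,53)-s
    k=post+.066*np.array([np.cos(a),np.sin(a)]);tg=np.array([-np.sin(a),np.cos(a)])
    # tool -x along the push direction: yaw = dir(-tg)
    w=R@(k-.021*tg)+o;d=R@(-tg);print(s,"knob",(R@k+o).round(4),"tcp",w.round(4),"yaw",np.arctan2(d[1],d[0]).round(3))
E
python3 plan.py
```

```text
1.316 knob [ 0.4893 -0.136 ] tcp [ 0.5014 -0.1189] yaw 0.957
1.2 knob [ 0.4853 -0.1425] tcp [ 0.4953 -0.1241] yaw 1.073
1.0 knob [ 0.4802 -0.1547] tcp [ 0.4863 -0.1346] yaw 1.273
0.8 knob [ 0.4776 -0.1676] tcp [ 0.4796 -0.1467] yaw 1.473
0.6 knob [ 0.4776 -0.1808] tcp [ 0.4755 -0.1599] yaw 1.673
0.4 knob [ 0.4803 -0.1937] tcp [ 0.474  -0.1736] yaw 1.873
0.2 knob [ 0.4854 -0.2058] tcp [ 0.4753 -0.1874] yaw 2.073
0.1 knob [ 0.4889 -0.2114] tcp [ 0.477  -0.1941] yaw 2.173
0 knob [ 0.4929 -0.2167] tcp [ 0.4793 -0.2006] yaw 2.273
t 12.6 p [ 0.4058 -0.1971  0.1405] rot [ 3.1415e+00 -1.0000e-03  2.9202e+00] q [ 0.38  0.42 -0.08  2.13  0.06  0.59  1.61] F [0.1 0.1 0.9] op 0.0001
```

```bash
python3 plan.py .508 -.110 .14 .957 14 .508 -.110 .078 .957 3
python3 - <<'E'
from cell import camera
import cv2,numpy as np
cv2.imwrite("pics/s5f.png",camera("scene")[:,:,::-1]);cv2.imwrite("pics/t5f.png",camera("top")[:,:,::-1])
E
```

```text
t 12.6 p [ 0.4058 -0.1971  0.1405] rot [ 3.1415e+00 -1.0000e-03  2.9202e+00] q [ 0.38  0.42 -0.08  2.13  0.06  0.59  1.61] F [0.1 0.1 0.9] op 0.0001
[np.float64(-0.58), np.float64(0.77), np.float64(0.0)] 8.03
[np.float64(-0.46), np.float64(0.84), np.float64(0.0)] 8.03
[np.float64(-0.34), np.float64(0.9), np.float64(0.0)] 8.03
[np.float64(-0.21), np.float64(0.94), np.float64(0.0)] 8.03
[np.float64(-0.08), np.float64(0.96), np.float64(0.0)] 8.03
[np.float64(0.05), np.float64(0.96), np.float64(0.0)] 8.03
[np.float64(0.19), np.float64(0.94), np.float64(0.0)] 8.03
[np.float64(0.32), np.float64(0.91), np.float64(0.0)] 8.03
[np.float64(0.44), np.float64(0.85), np.float64(0.0)] 8.03
[np.float64(0.56), np.float64(0.78), np.float64(0.0)] 8.03
[np.float64(0.66), np.float64(0.7), np.float64(0.0)] 8.03
[np.float64(0.75), np.float64(0.6), np.float64(0.0)] 8.03
[np.float64(0.83), np.float64(0.49), np.float64(0.0)] 8.03
[np.float64(0.89), np.float64(0.37), np.float64(0.0)] 8.03
[np.float64(0.0), np.float64(0.0), np.float64(2.07)] 0.0
[np.float64(0.0), np.float64(0.0), np.float64(2.07)] 0.0
[np.float64(0.0), np.float64(0.0), np.float64(2.07)] 0.0
```

servo_tool --moves '[{"dp":[-0.6,0.8,0],"delta_rot":[0,0,8],"claw":1},{"dp":[-0.5,0.8,0],"delta_rot":[0,0,8],"claw":1},{"dp":[-0.3,0.9,0],"delta_rot":[0,0,8],"claw":1},{"dp":[-0.2,0.9,0],"delta_rot":[0,0,8],"claw":1},{"dp":[-0.1,1.0,0],"delta_rot":[0,0,8],"claw":1}]'

```text
t: 13.2
tcp_pos: [0.4432, -0.166, 0.1391]
tcp_rot: [-3.141, -0.0, 2.216]
contact_force: [0.0, 0.3, -0.6]
opening: -0.0002
```

servo_tool --moves '[{"dp":[0,1.0,0],"delta_rot":[0,0,8],"claw":1},{"dp":[0.2,0.9,0],"delta_rot":[0,0,8],"claw":1},{"dp":[0.3,0.9,0],"delta_rot":[0,0,8],"claw":1},{"dp":[0.4,0.9,0],"delta_rot":[0,0,8],"claw":1},{"dp":[0.6,0.8,0],"delta_rot":[0,0,8],"claw":1}]'

```text
t: 13.7
tcp_pos: [0.4807, -0.1352, 0.1391]
tcp_rot: [-3.141, 0.0, 1.518]
contact_force: [-0.5, 0.4, -1.1]
opening: 0.0
```

servo_tool --moves '[{"dp":[0.7,0.7,0],"delta_rot":[0,0,8],"claw":1},{"dp":[0.8,0.6,0],"delta_rot":[0,0,8],"claw":1},{"dp":[0.8,0.5,0],"delta_rot":[0,0,8],"claw":1},{"dp":[0.9,0.4,0],"delta_rot":[0,0,8],"claw":1}]'

```text
t: 14.1
tcp_pos: [0.5102, -0.1095, 0.139]
tcp_rot: [-3.142, 0.001, 0.959]
contact_force: [-0.3, -0.3, -1.3]
opening: -0.0001
```

```bash
python3 plan.py .508 -.110 .078 .957 3
python3 - <<'E'
from cell import camera
import cv2,numpy as np
a=camera("scene")[:,:,::-1];b=cv2.imread("pics/t5f.png")
r=lambda m,f:cv2.resize(m,None,fx=f,fy=f,interpolation=2)
cv2.imwrite("pics/st5.png",np.hstack([r(a[230:320,350:440],4.4),r(b[185:275,370:450],4.4)]))
E
```

```text
t 14.1 p [ 0.5102 -0.1095  0.139 ] rot [-3.1415e+00  7.0000e-04  9.5940e-01] q [-0.24  0.56  0.46  1.98 -0.38  0.69 -0.15] F [-0.3 -0.3 -1.3] op -0.0001
[np.float64(-0.05), np.float64(-0.05), np.float64(2.03)] 0.05
[np.float64(-0.05), np.float64(-0.05), np.float64(2.03)] 0.05
[np.float64(-0.05), np.float64(-0.05), np.float64(2.03)] 0.05
```

View pics/st5.png

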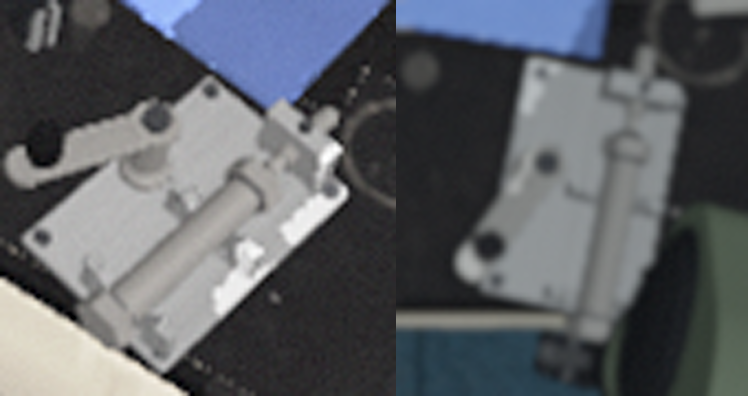

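Column in both notches, far nut against the tip (scene crop (268,170)); strap still open. Lower behind the knob.

servo_tool --moves '[{"dp":[0,0,2.0],"delta_rot":[0,0,0],"claw":1},{"dp":[0,0,2.0],"delta_rot":[0,0,0],"claw":1},{"dp":[0,0,2.0],"delta_rot":[0,0,0],"claw":1},{"dp":[0,0,0],"delta_rot":[0,0,0],"claw":1}]'

```text
t: 14.55
tcp_pos: [0.5087, -0.1097, 0.0775]
tcp_rot: [-3.139, 0.002, 0.968]
contact_force: [-0.6, 1.7, 0.5]
opening: 0.0002
```

```bash
python3 plan.py .5014 -.1189 .078 .957 2 .4953 -.1241 .078 1.073 2 .4863 -.1346 .078 1.273 3 .4796 -.1467 .078 1.473 3 .4755 -.1599 .078 1.673 3 .474 -.1736 .078 1.873 3
```

```text
t 14.55 p [ 0.5087 -0.1097  0.0775] rot [-3.1386e+00  2.1000e-03  9.6760e-01] q [-0.18  0.66  0.38  2.01 -0.44  0.56 -0.09] F [-0.6  1.7  0.5] op 0.0002
[np.float64(-0.58), np.float64(-0.04), np.float64(-0.03)] 0.3
[np.float64(-0.59), np.float64(-0.04), np.float64(-0.03)] 0.3
[np.float64(-0.39), np.float64(-0.1), np.float64(-0.0)] -3.32
[np.float64(-0.38), np.float64(-0.12), np.float64(-0.0)] -3.32
[np.float64(-0.45), np.float64(-0.1), np.float64(-0.0)] -3.82
[np.float64(-0.44), np.float64(-0.13), np.float64(-0.0)] -3.82
[np.float64(-0.43), np.float64(-0.16), np.float64(-0.0)] -3.82
[np.float64(-0.45), np.float64(-0.1), np.float64(-0.0)] -3.82
[np.float64(-0.44), np.float64(-0.12), np.float64(-0.0)] -3.82
[np.float64(-0.43), np.float64(-0.15), np.float64(-0.0)] -3.82
[np.float64(-0.45), np.float64(-0.09), np.float64(-0.0)] -3.82
[np.float64(-0.44), np.float64(-0.12), np.float64(-0.0)] -3.82
[np.float64(-0.43), np.float64(-0.15), np.float64(-0.0)] -3.82
[np.float64(-0.45), np.float64(-0.1), np.float64(-0.0)] -3.82
[np.float64(-0.44), np.float64(-0.13), np.float64(-0.0)] -3.82
[np.float64(-0.43), np.float64(-0.16), np.float64(-0.0)] -3.82
```

servo_tool --moves '[{"dp":[-0.6,0,0],"delta_rot":[0,0,0],"claw":1},{"dp":[-0.6,-0.1,0],"delta_rot":[0,0,0],"claw":1},{"dp":[-0.4,-0.1,0],"delta_rot":[0,0,-3],"claw":1}]'

```text
t: 14.85
tcp_pos: [0.4997, -0.1223, 0.0804]
tcp_rot: [3.14, -0.0, 1.018]
contact_force: [0.9, 2.8, -0.5]
opening: 0.0001
```

servo_tool --moves '[{"dp":[-0.4,-0.1,0],"delta_rot":[0,0,-3.5],"claw":1},{"dp":[-0.4,-0.1,0],"delta_rot":[0,0,-3.8],"claw":1}]'

```text
t: 15.05
tcp_pos: [0.4938, -0.1277, 0.0804]
tcp_rot: [3.141, -0.001, 1.148]
contact_force: [-0.9, 4.4, 0.4]
opening: -0.0001
```

servo_tool --moves '[{"dp":[-0.4,-0.1,0],"delta_rot":[0,0,-3.8],"claw":1},{"dp":[-0.4,-0.2,0],"delta_rot":[0,0,-3.8],"claw":1}]'

```text
t: 15.25
tcp_pos: [0.4883, -0.1342, 0.0805]
tcp_rot: [3.14, -0.0, 1.281]
contact_force: [1.8, 1.5, -0.8]
opening: -0.0001
```

```bash
python3 plan.py .4796 -.1467 .078 1.473 3 .4755 -.1599 .078 1.673 3 .474 -.1736 .078 1.873 3
```

```text
t 15.25 p [ 0.4883 -0.1342  0.0805] rot [ 3.1402e+00 -4.0000e-04  1.2812e+00] q [-0.07  0.62  0.29  2.05 -0.34  0.52  0.19] F [ 1.8  1.5 -0.8] op -0.0001
[np.float64(-0.48), np.float64(-0.16), np.float64(0.08)] -3.66
[np.float64(-0.47), np.float64(-0.19), np.float64(0.08)] -3.66
[np.float64(-0.46), np.float64(-0.22), np.float64(0.08)] -3.66
[np.float64(-0.45), np.float64(-0.09), np.float64(-0.0)] -3.82
[np.float64(-0.44), np.float64(-0.12), np.float64(-0.0)] -3.82
[np.float64(-0.43), np.float64(-0.15), np.float64(-0.0)] -3.82
[np.float64(-0.45), np.float64(-0.1), np.float64(-0.0)] -3.82
[np.float64(-0.44), np.float64(-0.13), np.float64(-0.0)] -3.82
[np.float64(-0.43), np.float64(-0.16), np.float64(-0.0)] -3.82
```

servo_tool --moves '[{"dp":[-0.5,-0.2,0.1],"delta_rot":[0,0,-3.7],"claw":1},{"dp":[-0.5,-0.2,0.1],"delta_rot":[0,0,-3.7],"claw":1},{"dp":[-0.5,-0.2,0],"delta_rot":[0,0,-3.7],"claw":1}]'

```text
t: 15.55
tcp_pos: [0.4792, -0.1476, 0.0784]
tcp_rot: [3.14, 0.0, 1.475]
contact_force: [2.3, 1.4, -1.4]
opening: -0.0005
```

servo_tool --moves '[{"dp":[-0.4,-0.1,0],"delta_rot":[0,0,-3.8],"claw":1},{"dp":[-0.4,-0.1,0],"delta_rot":[0,0,-3.8],"claw":1},{"dp":[-0.4,-0.2,0],"delta_rot":[0,0,-3.8],"claw":1}]'

```text
t: 15.85
tcp_pos: [0.4748, -0.1595, 0.0785]
tcp_rot: [3.14, 0.001, 1.674]
contact_force: [2.8, 1.7, -1.1]
opening: 0.0004
```

```bash
python3 plan.py .474 -.1736 .079 1.873 3 .4753 -.1874 .079 2.073 4 .477 -.1941 .079 2.173 3 .4793 -.2006 .079 2.273 3
```

```text
t 15.85 p [ 0.4748 -0.1595  0.0785] rot [3.1401e+00 5.0000e-04 1.6739e+00] q [ 0.07  0.6   0.18  2.06 -0.21  0.5   0.51] F [ 2.8  1.7 -1.1] op 0.0004
[np.float64(-0.47), np.float64(-0.07), np.float64(-0.02)] -3.8
[np.float64(-0.46), np.float64(-0.1), np.float64(-0.02)] -3.8
[np.float64(-0.45), np.float64(-0.13), np.float64(-0.02)] -3.8
[np.float64(-0.34), np.float64(-0.07), np.float64(-0.0)] -2.86
[np.float64(-0.34), np.float64(-0.09), np.float64(-0.0)] -2.86
[np.float64(-0.33), np.float64(-0.11), np.float64(-0.0)] -2.86
[np.float64(-0.32), np.float64(-0.12), np.float64(-0.0)] -2.86
[np.float64(-0.22), np.float64(-0.06), np.float64(-0.0)] -1.91
[np.float64(-0.22), np.float64(-0.07), np.float64(-0.0)] -1.91
[np.float64(-0.22), np.float64(-0.07), np.float64(-0.0)] -1.91
[np.float64(-0.22), np.float64(-0.06), np.float64(-0.0)] -1.91
[np.float64(-0.22), np.float64(-0.07), np.float64(-0.0)] -1.91
[np.float64(-0.22), np.float64(-0.07), np.float64(-0.0)] -1.91
```

servo_tool --moves '[{"dp":[-0.5,0,0],"delta_rot":[0,0,-3.8],"claw":1},{"dp":[-0.5,-0.1,0],"delta_rot":[0,0,-3.8],"claw":1},{"dp":[-0.4,-0.1,0],"delta_rot":[0,0,-3.8],"claw":1}]'

```text
t: 16.15
tcp_pos: [0.4743, -0.1739, 0.0783]
tcp_rot: [-3.142, 0.0, 1.872]
contact_force: [-3.4, 2.2, 1.2]
opening: -0.0
```

servo_tool --moves '[{"dp":[-0.3,-0.1,0],"delta_rot":[0,0,-2.9],"claw":1},{"dp":[-0.3,-0.1,0],"delta_rot":[0,0,-2.9],"claw":1}]'

```text
t: 16.35
tcp_pos: [0.4745, -0.1801, 0.0784]
tcp_rot: [3.141, 0.001, 1.973]
contact_force: [-1.6, 2.3, 0.3]
opening: 0.0
```

```bash
python3 plan.py .4753 -.1874 .079 2.073 3 .477 -.1941 .079 2.173 3 .4793 -.2006 .079 2.273 3
```

```text
t 16.35 p [ 0.4745 -0.1801  0.0784] rot [3.1414e+00 6.0000e-04 1.9731e+00] q [ 0.17  0.6   0.1   2.04 -0.11  0.51  0.76] F [-1.6  2.3  0.3] op 0.0
[np.float64(-0.23), np.float64(-0.07), np.float64(-0.02)] -1.91
[np.float64(-0.23), np.float64(-0.08), np.float64(-0.02)] -1.91
[np.float64(-0.23), np.float64(-0.08), np.float64(-0.02)] -1.91
[np.float64(-0.22), np.float64(-0.06), np.float64(-0.0)] -1.91
[np.float64(-0.22), np.float64(-0.07), np.float64(-0.0)] -1.91
[np.float64(-0.22), np.float64(-0.07), np.float64(-0.0)] -1.91
[np.float64(-0.22), np.float64(-0.06), np.float64(-0.0)] -1.91
[np.float64(-0.22), np.float64(-0.07), np.float64(-0.0)] -1.91
[np.float64(-0.22), np.float64(-0.07), np.float64(-0.0)] -1.91
```

servo_tool --moves '[{"dp":[-0.25,-0.08,0],"delta_rot":[0,0,-1.9],"claw":1},{"dp":[-0.25,-0.08,0],"delta_rot":[0,0,-1.9],"claw":1}]'

```text
t: 16.55
tcp_pos: [0.4753, -0.1852, 0.0781]
tcp_rot: [3.141, 0.0, 2.039]
contact_force: [-1.1, 2.5, 2.0]
opening: -0.0002
```

servo_tool --moves '[{"dp":[-0.25,-0.07,0],"delta_rot":[0,0,-1.9],"claw":1},{"dp":[-0.2,-0.06,0],"delta_rot":[0,0,-1.9],"claw":1}]'

```text
t: 16.75
tcp_pos: [0.4762, -0.1894, 0.0776]
tcp_rot: [-3.141, -0.0, 2.106]
contact_force: [-3.5, 3.8, 3.4]
opening: -0.0001
```

servo_tool --moves '[{"dp":[-0.2,-0.07,0],"delta_rot":[0,0,-1.9],"claw":1},{"dp":[-0.2,-0.07,0],"delta_rot":[0,0,-1.9],"claw":1}]'

```text
t: 16.95
tcp_pos: [0.4772, -0.1934, 0.0775]
tcp_rot: [-3.141, -0.0, 2.172]
contact_force: [-3.4, 4.1, 3.9]
opening: -0.0002
```

```bash
python3 plan.py .4793 -.2006 .079 2.273 3
```

```text
t 16.95 p [ 0.4772 -0.1934  0.0775] rot [-3.1414e+00 -4.0000e-04  2.1724e+00] q [ 0.24  0.61  0.04  2.01 -0.05  0.52  0.92] F [-3.4  4.1  3.9] op -0.0002
[np.float64(-0.24), np.float64(-0.08), np.float64(-0.05)] -1.92
[np.float64(-0.23), np.float64(-0.09), np.float64(-0.05)] -1.92
[np.float64(-0.23), np.float64(-0.09), np.float64(-0.05)] -1.92
```

servo_tool --moves '[{"dp":[-0.2,-0.07,0],"delta_rot":[0,0,-1.9],"claw":1},{"dp":[-0.2,-0.07,0],"delta_rot":[0,0,-1.9],"claw":1}]'

```text
t: 17.15
tcp_pos: [0.4785, -0.1975, 0.0775]
tcp_rot: [-3.142, -0.0, 2.239]
contact_force: [-2.8, 3.8, 3.1]
opening: -0.0001
```

servo_tool --moves '[{"dp":[-0.15,-0.05,0],"delta_rot":[0,0,-1.5],"claw":1},{"dp":[0,0,0],"delta_rot":[0,0,0],"claw":1}]'

```text
t: 17.35
tcp_pos: [0.4792, -0.1992, 0.0775]
tcp_rot: [3.141, 0.0, 2.263]
contact_force: [-0.1, 1.6, 1.4]
opening: -0.0002
```

servo_tool --moves '[{"dp":[-0.1,-0.02,0],"delta_rot":[0,0,0],"claw":1},{"dp":[0,0,0],"delta_rot":[0,0,0],"claw":1}]'

```text
t: 17.55
tcp_pos: [0.4792, -0.1995, 0.0774]
tcp_rot: [-3.141, -0.001, 2.262]
contact_force: [-4.2, 6.8, 2.8]
opening: -0.0
```

servo_tool --moves '[{"dp":[-0.07,0,0],"delta_rot":[0,0,0],"claw":1},{"dp":[0,0,0],"delta_rot":[0,0,0],"claw":1}]'

```text
t: 17.75
tcp_pos: [0.4793, -0.1995, 0.0773]
tcp_rot: [-3.141, -0.002, 2.262]
contact_force: [-5.5, 9.8, 6.4]
opening: -0.0001
```

servo_tool --moves '[{"dp":[-0.07,0,0],"delta_rot":[0,0,0],"claw":1},{"dp":[0,0,0],"delta_rot":[0,0,0],"claw":1}]'

```text
t: 17.95
tcp_pos: [0.4793, -0.1996, 0.0773]
tcp_rot: [-3.141, -0.003, 2.263]
contact_force: [-8.6, 12.3, 10.6]
opening: -0.0005
```

Hard stop reached (15 N, no further motion). Back off and lift clear.

servo_tool --moves '[{"dp":[0.2,0,0],"delta_rot":[0,0,0],"claw":1},{"dp":[0.5,0,0],"delta_rot":[0,0,0],"claw":1},{"dp":[1.5,0,0],"delta_rot":[0,0,0],"claw":1},{"dp":[0,0,-3],"delta_rot":[0,0,0],"claw":1},{"dp":[0,0,-3],"delta_rot":[0,0,0],"claw":1}]'

```text
t: 18.45
tcp_pos: [0.4659, -0.1838, 0.1378]
tcp_rot: [-3.141, -0.001, 2.262]
contact_force: [0.5, -0.3, 0.7]
opening: -0.0
```

servo_tool --moves '[{"dp":[2,5,0],"delta_rot":[0,0,0],"claw":1},{"dp":[2,5,0],"delta_rot":[0,0,0],"claw":1},{"dp":[2,4,0],"delta_rot":[0,0,0],"claw":1},{"dp":[0,0,0],"delta_rot":[0,0,0],"claw":1}]'

```text
t: 18.85
tcp_pos: [0.5345, -0.0491, 0.1375]
tcp_rot: [3.139, -0.0, 2.269]
contact_force: [-0.6, -2.0, -0.3]
opening: 0.0002
```

```bash
python3 plan.py
python3 - <<'E'
from cell import camera
import cv2,numpy as np
a=camera("scene")[:,:,::-1];b=camera("top")[:,:,::-1]
cv2.imwrite("pics/s6f.png",a);cv2.imwrite("pics/t6f.png",b)
r=lambda m,f:cv2.resize(m,None,fx=f,fy=f,interpolation=2)
cv2.imwrite("pics/st6.png",np.hstack([r(a[230:320,350:440],4.4),r(b[185:275,370:450],4.4)]))
E
```

```text
t 18.85 p [ 0.5345 -0.0491  0.1375] rot [ 3.1387e+00 -3.0000e-04  2.2693e+00] q [-0.04  0.53  0.03  1.93 -0.02  0.68  0.7 ] F [-0.6 -2.  -0.3] op 0.0002
```

View pics/st6.png

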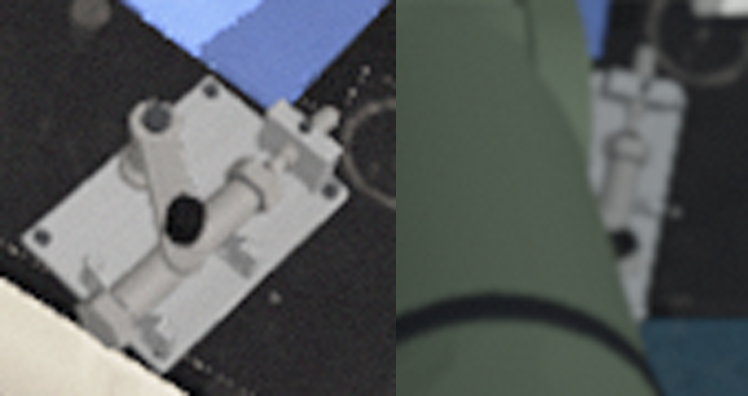

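Strap lies slantwise over the column with the knob over its axis (scene crop (185,220)), nut still at the tip (265,170). Numeric check whether the strap moved the column.

Run:
```python
import cv2,numpy as np
g=lambda f:cv2.imread(f,0).astype(np.float32)
a,b=g("pics/st5.png"),g("pics/st6.png")
def ps(A,B,x0,x1,y0,y1,s):
    A,B=A[y0:y1,x0:x1],B[y0:y1,x0:x1];d,r=cv2.phaseCorrelate(A,B,cv2.createHanningWindow(A.shape[::-1],cv2.CV_32F));print(np.round(np.array(d)/s,2),round(r,2),"px; mean diff",np.abs(A-B).mean().round(1))
print("scene far nut");ps(a,b,215,300,140,215,4.4)
print("scene near nut");ps(a,b,70,140,265,350,4.4)
print("scene block (fixed)");ps(a,b,290,380,90,200,4.4)
print("top far nut");ps(a,b,605,655,120,175,4.4)
```

```text
scene far nut
[-0.01  0.09] 0.96 px; mean diff 1.7
scene near nut
[0.02 0.02] 0.86 px; mean diff 1.8
scene block (fixed)
[0.02 0.01] 0.9 px; mean diff 7.0
top far nut
[-0.01 -0.  ] 0.72 px; mean diff 1.0
```

```bash
python3 -c "
from cell import manip;print(manip.job_done())"
```

```text
the job is handed in; nothing more can be done
None
```

I laid the column in both V notches, slid it against the sprung end stop, and swung the strap to its hard stop. The arm was clear when I handed in at about 19 s; no verdict was reported.

- **Seating:** the column touched one notch flank first, so I nudged it sideways and lowered it. The highest force read while seating was about 9 N.
- **End stop:** I pushed on the column's near end. Drag was about 2 N, rising to about 8 N over roughly 2 mm at the stop, well under the 15 N limit. For a few millimetres early in the slide I also pressed down on the nut with about 4 N, until I raised the tool.
- **Strap:** at the end the push built up to about 15 N sideways on the knob with no further movement, within about 1 mm of the computed home position.
- **Last checks:** the final pictures show the strap over the column and the nut against the tip. Comparing pictures before and after the swing, the column moved by at most 0.1 px, roughly 0.2 mm.
- **Not directly measured:** I inferred the final forces on the stop and under the strap pad from the motions and pictures. I did not measure the other objects' positions afterwards; I felt no contact with any of them.

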